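# Slide the tall dispenser bottle into its dock and bar it in

### The arm

A 6-joint arm with a two-finger parallel gripper is mounted at the origin on the work surface. World frame = base frame: x ahead of the robot, y to its left, z up, the work surface at z = 0. Lengths are in m, angles in rad, forces in N, time in s.
With the tool pointing down it reaches from about 0.275 to 0.825 m from the base axis. Payload 5.2 kg.
Tool frame: the origin (TCP) lies on the centre line of the jaws, within the pads' length; the fingertips stand 19 mm ahead of it and the grasp point (between the pads) is the TCP; x points along the fingers, y is the direction in which the jaws open and shut, and the axes are right-handed (so a half turn about x gives the same grasp; the last joint's range is limited). The gripper opens to 93 mm and grips with 3 to 60 N. Pads are 15 mm wide; open, the fingers measure 128 mm over their backs; the gripper's body (75 mm by 188 mm) begins 65 mm behind the grasp point.
Start: joints at [0.931, 0.259, 1.535, -0, 1.348, -0.203], TCP at [0.233, 0.498, 0.238] pointing down, gripper open.
Joint ranges: [-3.14, 3.14], [-0.91, 2.08], [0.19, 2.58], [-1.22, 4.36], [0.22, 2.71], [-3.12, 3.12]. Speed limits (rad/s): [2.57, 2.57, 3.14, 3.14, 3.14, 3.14].

### API

Orientations are given as a rotation vector (axis times angle).
In Python, from workcell import env gives the robot as it stands. The module is installed in compiled form; this text tells all that it offers.
- The arm moves only by the tool carry_out, never from a script. Its argument "series" is a list of rows, each a list of 3 entries, a list of its own where there are three numbers: the closure in counts, from 0 (fully open) to 255 (shut), then the shift along the tool's x, y, z in m, then the turn, a rotation vector about the tool's x, y, z in degrees. In form: [[claw, [dx, dy, dz], [rx, ry, rz]], ...]. A call has exactly 5 rows; each row is the pose to reach, as a shift and turn from the pose measured when the call began, along the tool's axes at that moment; what a row does not reach only later rows make up. A row lasts 1/10 s, in which the tool goes at most 50 mm and 8.59 degrees, less where a joint would pass 70% of its speed; a pose out of reach is approached as far as the arm can. A call with a gripper value outside its range is refused whole. The fingers move at their own pace and stop on an object; "grip_force" is the grip in N (left out, the last holds). Time passes only in rows, so rows that repeat a pose let the fingers close, or fill a call up. It gives the time, the measured TCP pose, the force and the opening at its end, in the units of the state.
- env.get_state(): the state, without advancing time (a new reading comes with each control period).
- env.read_camera(name): name is "scene" or "side" or "wrist"; returns the picture (400x640x3 uint8, blue, green, red); there is no depth.
- env.calibration(name): a dict with "fx", "fy", "cx", "cy" (pixels), "dist" ([k1, k2, p1, p2, k3] as OpenCV has them; the pictures are not rectified), "R" (3x3) and "t" (3): a world point X has camera coordinates R X + t. Camera axes: x right, y down, z forward; pixel columns grow to the right and rows downward; lengths in m; the calibration is good to about 2 mm. A picture is of the moment at which its call begins: read the wrist's pose just before it. calibration takes no time and is no camera call; for the wrist camera it gives the pose at the moment of the call.
- env.close_job(): hands the job in, once; it reports no verdict.
The state is a dict: "clock": time; "joints": joint angles; "dq": joint speeds; "joint_efforts": joint torques, N m; "eef_pos": TCP position; "orientation": TCP orientation; "ft_force": force on the tool from outside, world axes, zero at the start; "wrist_torque": the same for the moment, N m; "width": opening from 0.0 (shut) to 1.0 (fully open).
Only numpy, scipy, OpenCV 4.12 (cv2) and the standard library are available. Lean on these libraries where they do the work, as an engineer would, in place of code of your own. Each camera call takes 0.05 s, during which the arm holds its last target. There are 200 camera calls.

### The job

Slide the tall amber dispenser bottle across the bench into the aluminium dock, pushing it gently and low down so that it stays upright and on the bench, until it is fully home against the adjustable stop at the back with the white plunger pushed in. Then swing the dock's steel bar fully shut behind it. Never touch the fragile glass burette on top, push nothing hard (stay below about 15 N), and leave the other glassware where it stands.

Things in the scene. Friction and masses are not known exactly. Their poses are not given: they have to be found in the camera images.
- bottle: Dispenser bottle: tall narrow amber glass bottle, round, 56 mm wide, straight up to 122 mm, neck 30 mm wide up to 165 mm, a thin glass burette on top, 293 mm in all; 0.5 to 0.85 kg, centre of mass about 80 mm up. Loose; origin at the centre of its underside, z up. Slides at 2 to 6 N and stays where it is left; pushed higher than about 35 mm up it may tip.
- burette: The fragile glass burette fixed upright on the bottle's neck: tube 14 mm wide, 128 mm tall, with a small spout 28 mm long pointing along its +y. Origin at its lower end, 165 mm above the bottle's underside. Must not be touched.
- dock: Fixed dock. Origin on the bench top midway between the front ends of its two aluminium cheeks; x axis = the way in, z up. Cheeks 80 mm tall, from x = 0 to 50 mm, inner faces at y = +32 and -32 mm, with flared lips out to x = -17 mm (82 mm apart there). The bench itself is its floor. At the back a rigid black stop block, see plunger.
- plunger (a joint): White sprung plunger, 30 mm up in the stop's flat front face: 0 = 8 mm out, 0.008 m = flush (bottle home, its centre 28 mm before the face); must end above 0.006. Weak spring, under 1 N: a standing bottle keeps it in. The stop face is set by a screw between x = 27 and 53 mm of the dock, differently every time, and its place is not reported: feel for it.
- gate (a joint): Swing bar, flat steel, 116 mm long, 10 mm thick, 36 to 50 mm above the bench, on an upright hinge at gate_hinge. 0 rad = shut: it runs along the dock's +y, across the mouth behind the bottle; pi/2 = it points straight out along the dock's -x; more = further aside. Stops at 0 and 2.2. Stays where it is left; about 1 N at its end moves it.
- gate_hinge (a point): The bar's hinge axis at bench height, at x = -38 mm, y = -58 mm in the dock's frame; fixed to the dock.
- dish: Bystander: low clear dish, 72 mm wide, 16 mm tall; origin under its centre.
- jar: Bystander: small squat amber jar, 48 mm wide, 52 mm tall; origin under its centre.
- beaker: Bystander: small clear beaker, 60 mm wide, 50 mm tall; origin under its centre.
- crucible: Bystander: small white porcelain crucible, 44 mm wide, 36 mm tall; origin under its centre.
Mind the look-alikes: they are no part of the job. Of the things shaped like the part that bears plunger, the black one is meant.

How it is judged:
By the outcome, as a careful person would: the job done as asked, in the order asked, and still so for the second after the job is handed in, with the robot touching nothing.
It also fails if it takes over 72 s, if anything falls off the work surface, if the arm or the gripper's body presses on something with over 40 N, if the wrist force passes 120 N, or if a joint passes its speed limit or range.

## Working session

There is one attempt and no reset: what is moved stays moved. The work goes in short steps, Python scripts to look and compute and a tool call to move; the robot and the scene stay as the last step left them, time stands still between calls to the robot, and variables do not carry over. Pictures are saved under pics/ and viewed, about 8 in all and at most 12, crops included, and the job is handed in when it is done.

Besides the shell and the picture viewer there is one more tool, called after ">>>" as name(argument=value, ...), one argument or row to a line, values as JSON. carry_out: Moves the arm, as the interface text tells. Its arguments: {"type":"object","properties":{"series":{"type":"array","items":{"type":"array"}},"grip_force":{"type":"number"}},"required":["series"]}

```bash
mkdir -p pics; cat > h.py <<'E'
import numpy as np, cv2
from workcell import env
from scipy.spatial.transform import Rotation as Rn
def ray(c,px):
    K=np.array([[c["fx"],0,c["cx"]],[0,c["fy"],c["cy"]],[0,0,1.]])
    u=cv2.undistortPoints(np.array([[px]],float),K,np.array(c["dist"],float))[0,0]
    R=np.array(c["R"]);t=np.array(c["t"])
    return -R.T@t, R.T@np.array([u[0],u[1],1.])
def on(c,px,z):
    o,d=ray(c,px); return o+d*(z-o[2])/d[2]
def proj(c,P):
    K=np.array([[c["fx"],0,c["cx"]],[0,c["fy"],c["cy"]],[0,0,1.]])
    return cv2.projectPoints(np.array(P,float).reshape(-1,3),cv2.Rodrigues(np.array(c["R"],float))[0],np.array(c["t"],float),K,np.array(c["dist"],float))[0][:,0]
E
python3 - <<'E'
from h import *
print(env.get_state())
for n in("scene","side","wrist"):
    c=env.calibration(n); R=np.array(c["R"]); print(n,(-R.T@np.array(c["t"])).round(3),R.round(2).tolist(),c["fx"])
    cv2.imwrite(f"pics/{n}0.png",env.read_camera(n))
E
```

```text
{'clock': 0.0, 'joints': array([ 9.31182813e-01,  2.59309120e-01,  1.53604075e+00, -3.00619311e-05,
        1.34797733e+00, -2.02849166e-01]), 'dq': array([-2.66231001e-04, -5.82033922e-04, -3.74163607e-04,  6.43688379e-05,
       -3.92835744e-04,  1.12011062e-03]), 'joint_efforts': array([-3.78347813e-04, -4.37295234e+01, -2.84004253e+01,  7.23011582e-02,
        4.12991666e-02, -1.12222804e-04]), 'eef_pos': array([0.23236967, 0.49796183, 0.23685289]), 'orientation': array([ 0.34130577,  1.5442044 , -0.34382767]), 'ft_force': array([ 0.42389217, -0.00080655,  0.23430899]), 'wrist_torque': array([-0.025832  ,  0.02470429,  0.03936837]), 'width': 1.0023177319120076}
scene [ 1.183 -0.411  0.947] [[0.59, 0.81, -0.0], [0.58, -0.42, -0.7], [-0.57, 0.41, -0.72]] 501.2040509909069
side [ 0.378 -0.638  0.647] [[0.98, -0.19, 0.0], [-0.12, -0.59, -0.8], [0.16, 0.79, -0.6]] 432.9286277290122
wrist [0.162 0.531 0.385] [[0.42, 0.91, -0.0], [0.87, -0.41, 0.28], [0.25, -0.12, -0.96]] 302.4228864570251
```

View pics/scene0.png

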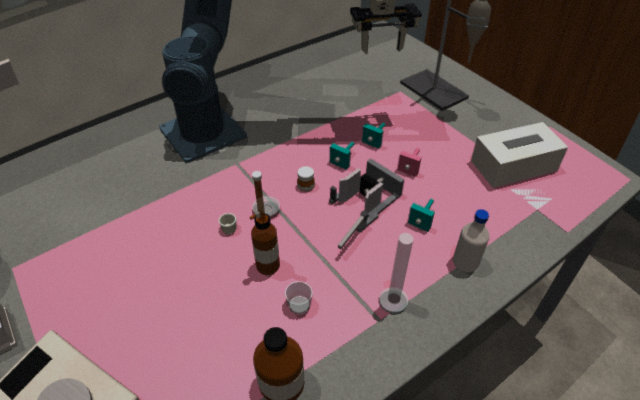

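View pics/side0.png

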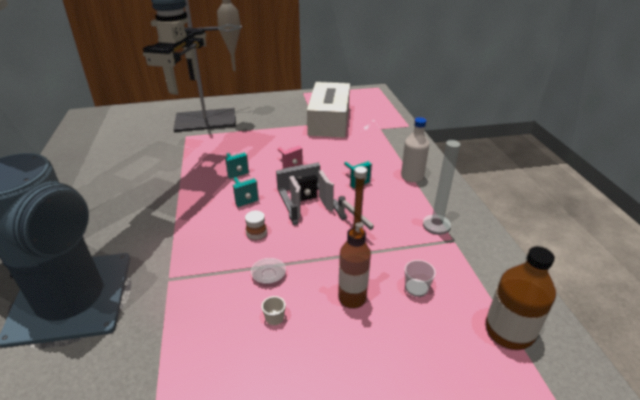

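Scene: the bottle's base is at about (267,268), the dock at about (370,190), and the gate is open, running towards (342,245). Side: bottle base about (353,300), dock about (305,190). I'll enlarge both regions.

```bash
python3 - <<'E'
from h import *
a=cv2.imread("pics/scene0.png")[140:290,210:440]; b=cv2.imread("pics/side0.png")[150:330,225:455]
a=cv2.resize(a,None,fx=3.4,fy=3.4,interpolation=cv2.INTER_CUBIC)
b=cv2.resize(b,None,fx=3.3,fy=3.3,interpolation=cv2.INTER_CUBIC)
cv2.imwrite("pics/sc1.png",a);cv2.imwrite("pics/si1.png",b)
E
```

```text
(no output)
```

View pics/sc1.png

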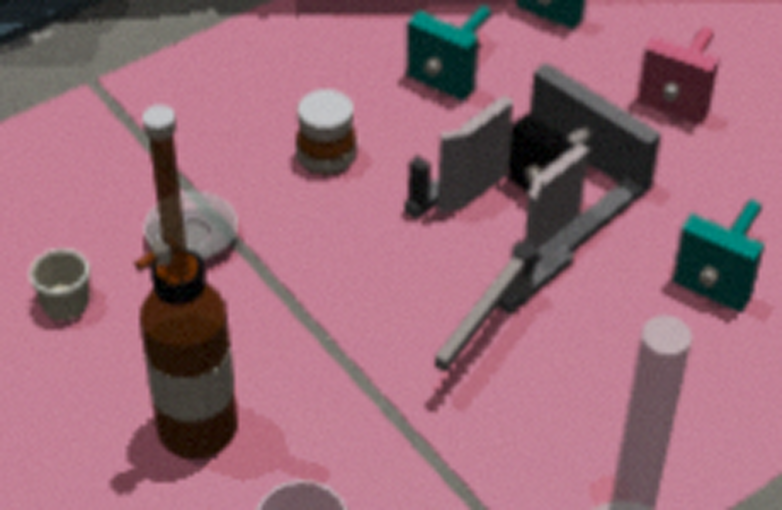

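View pics/si1.png

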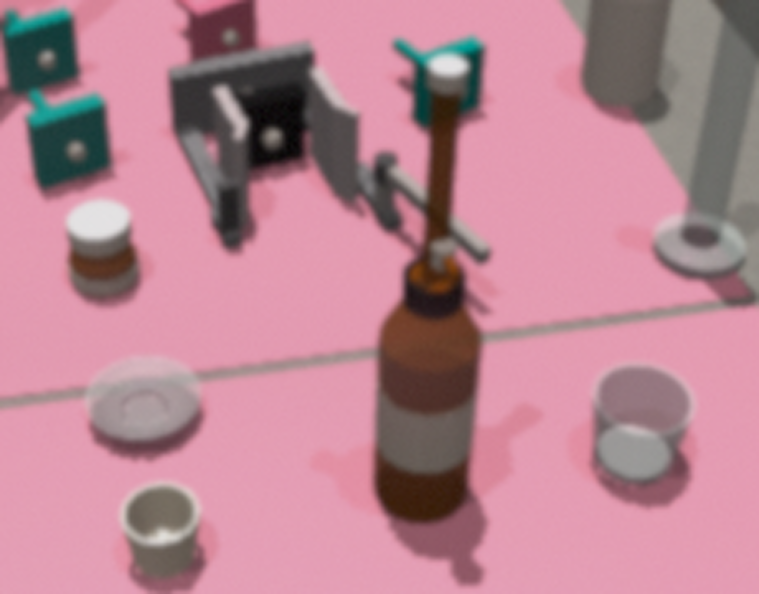

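Close-ups show the dock mouth facing the bottle. In the scene crop, the cheek front tops are near (443,135) and (530,182), the back plate top runs (540,70)–(657,140), the hinge is near (527,248) and the bar tip near (441,362). The side crop agrees: front tops (240,130) and (354,110), bar tip (487,252), hinge post (385,158).

```bash
python3 - <<'E'
from h import *
cs,cd=env.calibration("scene"),env.calibration("side")
S=lambda x,y:(210+x/3.4,140+y/3.4); D=lambda x,y:(225+x/3.3,150+y/3.3)
def tri(n,a,b,z=None):
    o1,d1=ray(cs,S(*a));o2,d2=ray(cd,D(*b))
    s=np.linalg.lstsq(np.c_[d1,-d2],o2-o1,rcond=None)[0];p,q=o1+s[0]*d1,o2+s[1]*d2
    print(n,((p+q)/2).round(4),"gap",np.linalg.norm(p-q).round(4), "" if z is None else [on(cs,S(*a),z)[:2].round(4),on(cd,D(*b),z)[:2].round(4)])
tri("lipL",(443,137),(240,130),.08)
tri("lipR",(530,184),(354,110),.08)
tri("cheekLback",(511,100),(220,90),.08)
tri("cheekRback",(585,146),(316,70),.08)
tri("bartip",(441,360),(487,250),.05)
tri("barroot",(523,256),(385,168),.05)
tri("plunger",(537,172),(272,138),.03)
tri("burettetop",(159,115),(448,68),.293)
tri("backplL",(540,70),(172,70))
tri("backplR",(656,138),(310,47))
tri("jar top",(326,105),(99,217),.052)
tri("crucible top",(60,270),(161,513),.036)
tri("beaker",(302,520),(642,405),.05)
tri("dish",(190,218),(145,395),.01)
tri("standfoot",(645,620),(700,240))
# bottle base: edge points lower 
for c,P,f in((cs,(195,420),S),(cd,(423,480),D)):print("base",on(c,f(*P),0.015)[:2])
# amber body edges at z~.04: left/right rays
for c,f,l,r in((cs,S,(157,410),(237,410)),(cd,D,(376,475),(468,475))):
    print("mid",on(c,f((l[0]+r[0])/2,l[1]),.02)[:2], "w")
E
```

```text
lipL [0.4823 0.1598 0.0827] gap 0.0023 [array([0.4812, 0.1604]), array([0.4824, 0.1654])]
lipR [0.5629 0.1743 0.0842] gap 0.0077 [array([0.5563, 0.1813]), array([0.565 , 0.1743])]
cheekLback [0.4764 0.2289 0.0743] gap 0.0031 [array([0.4794, 0.2264]), array([0.4758, 0.2178])]
cheekRback [0.5493 0.2392 0.0766] gap 0.0042 [array([0.5498, 0.239 ]), array([0.5488, 0.2306])]
bartip [0.6266 0.0477 0.0465] gap 0.0023 [array([0.6279, 0.0471]), array([0.6254, 0.0422])]
barroot [0.5832 0.1552 0.042 ] gap 0.0031 [array([0.5872, 0.1518]), array([0.5808, 0.1424])]
plunger [0.5135 0.2275 0.0277] gap 0.0038 [array([0.5134, 0.228 ]), array([0.5135, 0.2214])]
burettetop [ 0.5455 -0.0992  0.2907] gap 0.0038 [array([ 0.5456, -0.0985]), array([ 0.5446, -0.1057])]
backplL [0.4477 0.2834 0.0586] gap 0.0013 
backplR [0.5579 0.3059 0.0546] gap 0.0032 
jar top [0.3789 0.1257 0.0519] gap 0.0035 [array([0.3771, 0.1274]), array([0.3796, 0.123 ])]
crucible top [ 0.393  -0.1184  0.0337] gap 0.0035 [array([ 0.3934, -0.1176]), array([ 0.3936, -0.1224])]
beaker [ 0.6763 -0.1005  0.0434] gap 0.0047 [array([ 0.6784, -0.1006]), array([ 0.6734, -0.1092])]
dish [ 0.393  -0.0101  0.0187] gap 0.0071 [array([ 0.3822, -0.003 ]), array([ 0.3946, -0.006 ])]
standfoot [ 0.8178  0.0812 -0.025 ] gap 0.0411 
base [ 0.54976726 -0.10208746]
base [ 0.54474548 -0.10955483]
mid [ 0.54678155 -0.09816967] w
mid [ 0.54380044 -0.1100013 ] w
```

```bash
cat >> h.py <<'E'
def pose():
    s=env.get_state(); return np.array(s["eef_pos"]),Rn.from_rotvec(s["orientation"]),s
def goalR(head,tilt,sg):
    h=np.array([np.cos(head),np.sin(head),0]); x=np.sin(tilt)*h-np.cos(tilt)*np.array([0,0,1.])
    y=sg*np.array([-np.sin(head),np.cos(head),0]); return Rn.from_matrix(np.c_[x,y,np.cross(x,y)])
def delta(tip,G):
    "tool-frame shift and turn (deg) bringing the fingertip to 'tip' with orientation G"
    p,R,s=pose(); tcp=np.array(tip)-.019*G.as_matrix()[:,0]
    return (R.inv().apply(tcp-p)*1000).round(1),np.degrees((R.inv()*G).as_rotvec()).round(1)
E
python3 - <<'E'
from h import *
p,R,s=pose(); M=R.as_matrix(); print(M.round(3)); c=env.calibration("wrist")
o=-np.array(c["R"]).T@np.array(c["t"]); print("cam in tool",R.inv().apply(o-p).round(3), (np.array(c["R"])@M).round(2))
h=np.radians(100.5)
for sg in(1,-1):
    for t in (0,35):
        print(sg,t,delta((.546+.19*.15,-.10-.15*.98,.13),goalR(h,np.radians(t),sg)))
E
```

```text
[[-0.001  0.423  0.906]
 [-0.001  0.906 -0.423]
 [-1.    -0.001 -0.   ]]
cam in tool [-0.148  0.    -0.078] [[-0.    1.   -0.  ]
 [-0.28 -0.    0.96]
 [ 0.96  0.    0.28]]
1 0 (array([  88.6, -530.3,  625.2]), array([-1.255e+02, -1.000e-01,  0.000e+00]))
1 35 (array([  92. , -539.1,  631.5]), array([-120.9,  -19.7,   38.1]))
-1 0 (array([  88.6, -530.3,  625.2]), array([54.5,  0. ,  0.1]))
-1 35 (array([  92. , -539.1,  631.5]), array([52.7, 32.3, 16.7]))
```

View pics/wrist0.png

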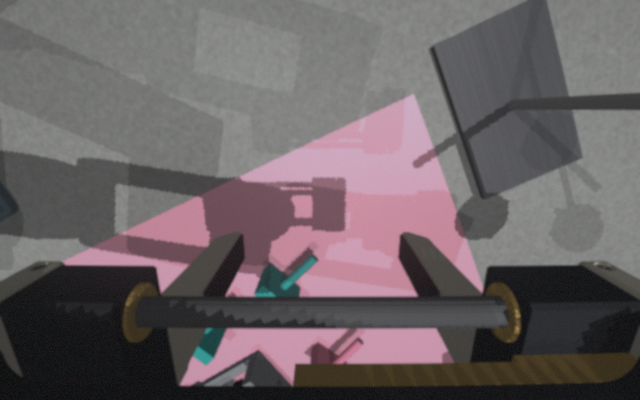

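The wrist view shows only the rear of the dock and the decoys. The camera sits on the tool's −z side, so I'll use the orientation with the y axis to the dock's right. I'll travel past the bottle on its robot side.

>>> carry_out(
  series=[
    [0,[0,-0.041,0.029],[8.5,0,0]],
    [0,[0,-0.082,0.058],[17,0,0]],
    [0,[0,-0.123,0.087],[25.5,0,0]],
    [0,[0,-0.164,0.116],[34,0,0]],
    [0,[0,-0.203,0.146],[42,0,0]],
  ],
)

```text
clock: 0.65
eef_pos: [0.2782, 0.2509, 0.2371]
orientation: [0.911, 1.371, -0.914]
ft_force: [2.5, -0.2, -0.6]
width: 1.001
```

```bash
python3 - <<'E'
from h import *
p,R,s=pose();print(p.round(3),s["joints"].round(2),s["clock"])
print(delta((.38,-.28,.25),goalR(np.radians(100.5),0,-1)))
E
```

```text
[0.278 0.251 0.237] [ 0.43 -0.07  1.91 -0.    1.31  0.04] 0.65
(array([ -31.3, -111.1,  529.1]), array([12.2,  0.1,  0.1]))
```

>>> carry_out(
  series=[
    [0,[-0.006,-0.005,0.049],[4,0,0]],
    [0,[-0.012,-0.012,0.097],[8,0,0]],
    [0,[-0.018,-0.022,0.145],[12,0,0]],
    [0,[-0.024,-0.032,0.193],[12,0,0]],
    [0,[-0.03,-0.042,0.241],[12,0,0]],
  ],
)

```text
clock: 1.15
eef_pos: [0.3322, 0.0106, 0.2677]
orientation: [1.07, 1.291, -1.071]
ft_force: [1.3, 0.2, -0.2]
width: 1.0
```

```bash
python3 - <<'E'
from h import *
p,R,s=pose();print(p.round(3),s["joints"].round(2),s["clock"])
print(delta((.38,-.28,.25),goalR(np.radians(100.5),0,-1)))
E
```

```text
[0.332 0.011 0.268] [-0.31 -0.18  1.92 -0.    1.4  -0.49] 1.15
(array([ -0.8,  -7. , 294.4]), array([0.2, 0.1, 0. ]))
```

>>> carry_out(
  series=[
    [0,[0,-0.001,0.05],[0,0,0]],
    [0,[0,-0.002,0.1],[0,0,0]],
    [0,[0,-0.004,0.15],[0,0,0]],
    [0,[0,-0.006,0.2],[0,0,0]],
    [0,[0,-0.007,0.25],[0,0,0]],
  ],
)

```text
clock: 1.65
eef_pos: [0.371, -0.2367, 0.268]
orientation: [1.071, 1.29, -1.072]
ft_force: [0.1, 1.4, -0.0]
width: 0.998
```

```bash
python3 - <<'E'
from h import *
p,R,s=pose();print(p.round(3),s["joints"].round(2),s["clock"])
h=np.radians(100.5)
print(delta((.546+.19*.14,-.102-.14*.98,.13),goalR(h,np.radians(35),-1)))
E
```

```text
[ 0.371 -0.237  0.268] [-0.82  0.04  1.73 -0.    1.38 -1.01] 1.65
(array([122.5, 197.6,  50.4]), array([ 0.1, 35.1,  0. ]))
```

>>> carry_out(
  series=[
    [195,[0,0.045,0.02],[0,7,0]],
    [195,[0,0.09,0.03],[0,14,0]],
    [195,[0.01,0.135,0.04],[0,21,0]],
    [195,[0.03,0.18,0.05],[0,28,0]],
    [195,[0.06,0.197,0.05],[0,35,0]],
  ],
)

```text
clock: 2.15
eef_pos: [0.5776, -0.2503, 0.2078]
orientation: [1.463, 1.761, -0.757]
ft_force: [0.7, -0.7, -0.3]
width: 0.623
```

```bash
python3 - <<'E'
from h import *
p,R,s=pose();print(p.round(3),s["joints"].round(2),s["clock"],s["width"])
h=np.radians(100.5)
print(delta((.546+.19*.14,-.102-.14*.98,.13),goalR(h,np.radians(35),-1)))
cv2.imwrite("pics/w1.png",env.read_camera("wrist"))
E
```

```text
[ 0.578 -0.25   0.208] [-0.78  0.7   1.06  0.35  1.88 -0.94] 2.15 0.6226980797626782
(array([51.5, -3.2, 34.9]), array([ 0.3,  0. , -0.1]))
```

View pics/w1.png

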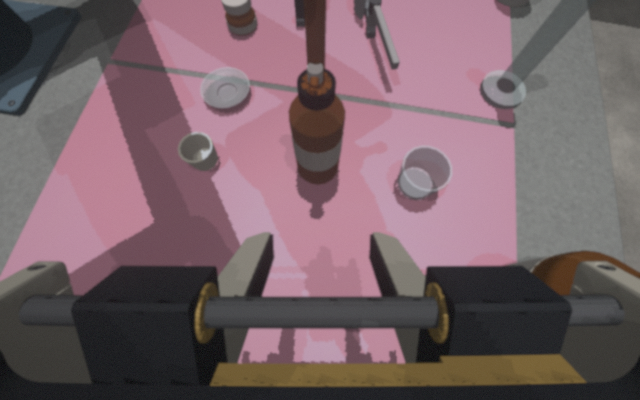

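Wrist view: bottle centred, its base near edge at about (318,183), sides at 297 and 340; bar tip at (394,64), dish and beaker well aside. Checking positions.

```bash
python3 - <<'E'
from h import *
c=env.calibration("wrist")
e=on(c,(318,183),0);print("near edge",e.round(4), "axis dir at z.03", on(c,(318.5,166),.02).round(4))
h=np.radians(100.5);H=np.array([np.cos(h),np.sin(h),0]);print("centre",(e+.028*H).round(4))
print("tip",on(c,(394,64),.05).round(4),"beaker top",on(c,(428,168),.05).round(4),"dish",on(c,(226,90),.01).round(4),"crucible",on(c,(197,148),.036).round(4),"jar top",on(c,(236,3),.052).round(4))
E
```

```text
near edge [ 0.547  -0.1247 -0.    ] axis dir at z.03 [ 0.5453 -0.1104  0.02  ]
centre [ 0.5419 -0.0972 -0.    ]
tip [0.6178 0.0375 0.05  ] beaker top [ 0.6703 -0.1052  0.05  ] dish [ 0.392  -0.0109  0.01  ] crucible [ 0.3967 -0.1205  0.036 ] jar top [0.3832 0.1094 0.052 ]
```

```bash
python3 - <<'E'
from h import *
print(delta((.554,-.160,.018),goalR(np.radians(100.5),np.radians(35),-1)))
E
```

```text
(array([175.9,  -3.5,  28.5]), array([-0.3, -1.4,  0.5]))
```

>>> carry_out(
  series=[
    [195,[0.03,0,0.029],[0,0,0]],
    [195,[0.075,-0.001,0.029],[0,-1,0]],
    [195,[0.12,-0.002,0.029],[0,-1.4,0]],
    [195,[0.155,-0.003,0.029],[0,-1.4,0]],
    [195,[0.173,-0.003,0.029],[0,-1.4,0]],
  ],
)

```text
clock: 2.7
eef_pos: [0.5544, -0.1698, 0.033]
orientation: [1.462, 1.775, -0.774]
ft_force: [0.5, 0.7, 0.5]
width: 0.241
```

```bash
python3 - <<'E'
from h import *
p,R,s=pose();tip=p+.019*R.as_matrix()[:,0];print(tip.round(4),s["joints"].round(2),s["clock"],s["width"])
print(delta((.554,-.160,.018),goalR(np.radians(100.5),np.radians(35),-1)))
c=env.calibration("side");print(proj(c,[tip]))
im=env.read_camera("side")[120:350,200:460];cv2.imwrite("pics/s2.png",cv2.resize(im,None,fx=2.6,fy=2.6,interpolation=cv2.INTER_CUBIC))
E
```

```text
[ 0.5521 -0.1591  0.0175] [-0.71  0.77  1.4   0.36  1.49 -1.02] 2.7 0.24111370077802916
(array([-1.2,  1.4,  0.7]), array([-0.4, -0.2,  0.7]))
[[364.0353407  314.46742712]]
```

View pics/s2.png

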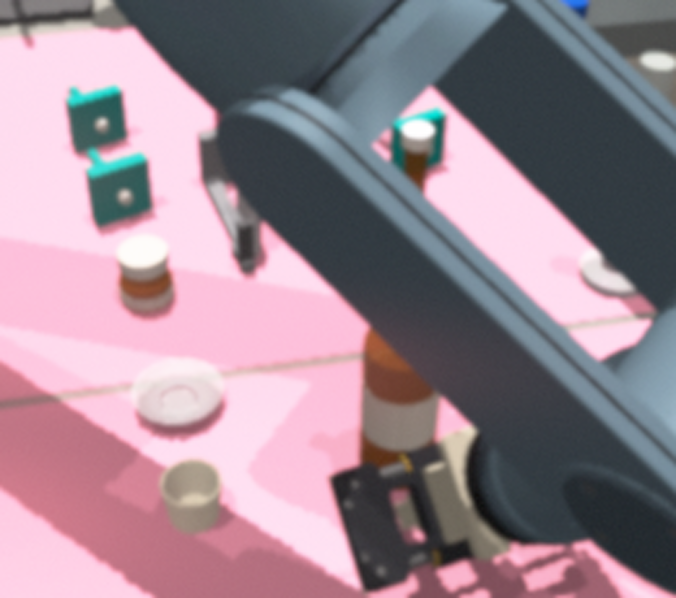

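>>> carry_out(
  series=[
    [195,[0.006,0.002,-0.008],[0,0,0]],
    [195,[0.0103,0.002,-0.0147],[0,0,0.4]],
    [195,[0.013,0.002,-0.0188],[0,0,0.7]],
    [195,[0.0155,0.002,-0.022],[0,0,0.7]],
    [195,[0.0172,0.002,-0.0246],[0,0,0.7]],
  ],
)

```text
clock: 3.25
eef_pos: [0.5515, -0.1405, 0.033]
orientation: [1.47, 1.761, -0.768]
ft_force: [1.2, -5.9, 1.7]
width: 0.234
```

>>> carry_out(
  series=[
    [195,[0.0017,0.0,-0.0025],[0,0,0]],
    [195,[0.0034,0.001,-0.0049],[0,0,0]],
    [195,[0.0057,0.0015,-0.0082],[0,0,0]],
    [195,[0.008,0.002,-0.0115],[0,0,0]],
    [195,[0.0103,0.0025,-0.0147],[0,0,0]],
  ],
)

```text
clock: 3.75
eef_pos: [0.5509, -0.1226, 0.0332]
orientation: [1.47, 1.76, -0.769]
ft_force: [-0.2, -5.3, 1.6]
width: 0.236
```

```bash
cat >> h.py <<'E'
O=np.array([.521,.184,0]);HD=np.radians(100.5)
def rep():
    p,R,s=pose();F=np.array([np.cos(HD),np.sin(HD),0]);r=np.array([np.sin(HD),-np.cos(HD),0]);tip=p+.019*R.as_matrix()[:,0]
    f=s["ft_force"];print("clk %.2f tip F %.1f right %.1f z %.1f mm | force F %.1f r %.1f z %.1f | w %.3f"%(s["clock"],(tip-O)@F*1e3,(tip-O)@r*1e3,tip[2]*1e3,f@F,f@r,f[2],s["width"]),"turn to goal",np.degrees((R.inv()*goalR(HD,np.radians(35),-1)).as_rotvec()).round(1))
E
python3 - <<'E'
from h import *
rep();p,R,s=pose();print(s["wrist_torque"].round(2))
cv2.imwrite("pics/w3.png",env.read_camera("wrist"))
E
```

```text
clk 3.75 tip F -296.0 right -26.5 z 17.6 mm | force F -5.2 r -1.2 z 1.6 | w 0.236 turn to goal [-0.3  0.  -0.1]
[-0.96 -0.05  0.04]
```

View pics/w3.png

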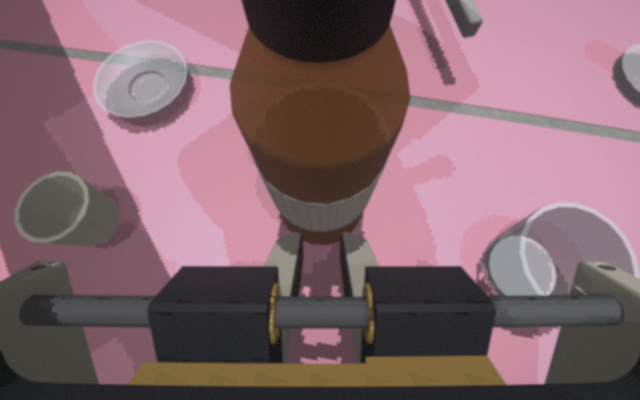

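The bottle sits square between the fingertips, upright, with about 5 N of push. Pushing on diagonally to the dock line.

>>> carry_out(
  series=[
    [195,[0.0046,0.0011,-0.0066],[0,0,0]],
    [195,[0.0092,0.0022,-0.0131],[0,0,0]],
    [195,[0.0138,0.0034,-0.0197],[0,0,0]],
    [195,[0.0184,0.0046,-0.0262],[0,0,0]],
    [195,[0.023,0.0057,-0.0328],[0,0,0]],
  ],
)

```text
clock: 4.3
eef_pos: [0.5492, -0.0809, 0.0331]
orientation: [1.47, 1.761, -0.768]
ft_force: [0.2, -5.0, 0.7]
width: 0.237
```

>>> carry_out(
  series=[
    [195,[0.0046,0.0011,-0.0066],[0,0,0]],
    [195,[0.0092,0.0022,-0.0131],[0,0,0]],
    [195,[0.0138,0.0034,-0.0197],[0,0,0]],
    [195,[0.0184,0.0046,-0.0262],[0,0,0]],
    [195,[0.023,0.0057,-0.0328],[0,0,0]],
  ],
)

```text
clock: 4.8
eef_pos: [0.5476, -0.04, 0.0331]
orientation: [1.47, 1.761, -0.769]
ft_force: [1.2, -6.4, 0.3]
width: 0.236
```

```bash
python3 - <<'E'
from h import *
rep()
for n in("wrist","scene","side"): cv2.imwrite(f"pics/{n}4.png",env.read_camera(n))
a=cv2.imread("pics/wrist4.png")[:260]; b=cv2.imread("pics/scene4.png")[130:290,210:466]; b=cv2.resize(b,(640,400)) 
cv2.imwrite("pics/m4.png",cv2.resize(np.vstack([a,b]),None,fx=.9,fy=.9))
E
```

```text
clk 4.80 tip F -214.2 right -14.7 z 17.6 mm | force F -6.5 r -0.0 z 0.3 | w 0.236 turn to goal [-0.3  0.  -0. ]
```

View pics/m4.png

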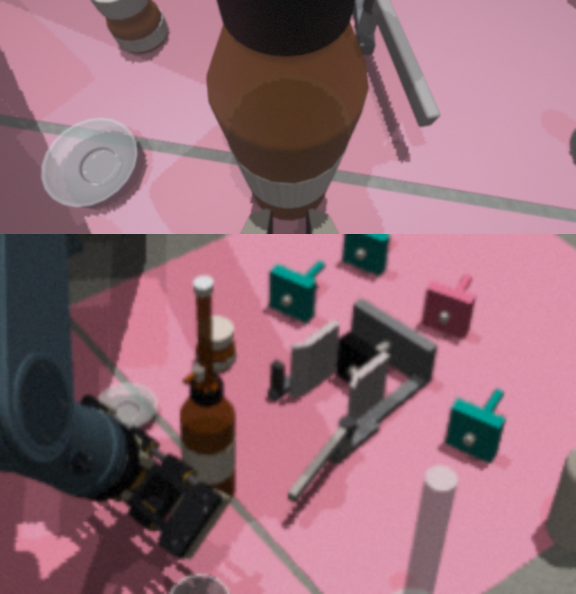

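Bottle upright and tracking. Bar tip in the wrist view is at about (478,128).

>>> carry_out(
  series=[
    [195,[0.0046,0.0011,-0.0066],[0,0,0]],
    [195,[0.0092,0.0022,-0.0131],[0,0,0]],
    [195,[0.0138,0.0034,-0.0197],[0,0,0]],
    [195,[0.0184,0.0046,-0.0262],[0,0,0]],
    [195,[0.023,0.0057,-0.0328],[0,0,0]],
  ],
)

```text
clock: 5.45
eef_pos: [0.5457, 0.0013, 0.0332]
orientation: [1.47, 1.763, -0.768]
ft_force: [1.0, -5.3, 0.8]
width: 0.233
```

>>> carry_out(
  series=[
    [195,[0.0046,0.0011,-0.0066],[0,0,0]],
    [195,[0.0092,0.0022,-0.0131],[0,0,0]],
    [195,[0.0138,0.0034,-0.0197],[0,0,0]],
    [195,[0.0184,0.0046,-0.0262],[0,0,0]],
    [195,[0.023,0.0057,-0.0328],[0,0,0]],
  ],
)

```text
clock: 5.95
eef_pos: [0.5443, 0.0416, 0.0332]
orientation: [1.469, 1.762, -0.768]
ft_force: [-0.3, -5.0, 0.4]
width: 0.234
```

```bash
python3 - <<'E'
from h import *
rep()
for n in("wrist","scene","side"): cv2.imwrite(f"pics/{n}5.png",env.read_camera(n))
a=cv2.imread("pics/wrist5.png")[:260]; b=cv2.imread("pics/scene5.png")[150:270,270:462]; b=cv2.resize(b,(640,400)) 
cv2.imwrite("pics/m5.png",cv2.resize(np.vstack([a,b]),None,fx=.9,fy=.9))
c=env.calibration("wrist");print("tip old view n/a; predicted lips px",proj(c,[O+np.array([-.017*np.cos(HD)+y*np.sin(HD),-.017*np.sin(HD)-y*np.cos(HD),.08]) for y in(-.041,.041)]).round(0))
E
```

```text
clk 5.95 tip F -133.3 right -3.1 z 17.6 mm | force F -4.9 r -1.2 z 0.4 | w 0.234 turn to goal [-0.3 -0.   0. ]
tip old view n/a; predicted lips px [[249.  12.]
 [402.  11.]]
```

View pics/m5.png

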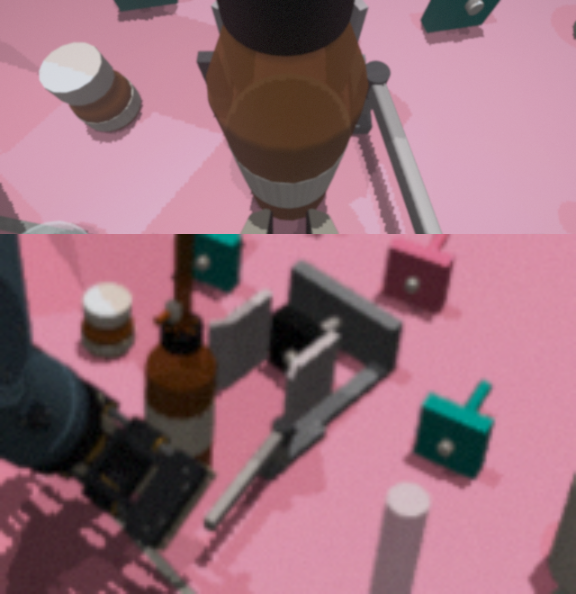

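Right lip top sits at (402,9) against a predicted (402,11), so the dock estimate is good. The bottle is near the mouth. I'll raise the tips by 4 mm so the gripper body clears the bar.

>>> carry_out(
  series=[
    [195,[0.0038,0.0006,-0.007],[0,0,0]],
    [195,[0.0078,0.0012,-0.014],[0,0,0]],
    [195,[0.0118,0.0018,-0.021],[0,0,0]],
    [195,[0.0157,0.0024,-0.028],[0,0,0]],
    [195,[0.0197,0.003,-0.0351],[0,0,0]],
  ],
)

```text
clock: 6.6
eef_pos: [0.5395, 0.0831, 0.0374]
orientation: [1.469, 1.765, -0.768]
ft_force: [0.8, -4.8, -1.6]
width: 0.234
```

```bash
python3 - <<'E'
from h import *
rep()
E
```

```text
clk 6.60 tip F -91.6 right -0.2 z 21.8 mm | force F -4.9 r -0.1 z -1.6 | w 0.234 turn to goal [-0.3 -0.1  0.1]
```

>>> carry_out(
  series=[
    [195,[0.0029,0,-0.0041],[0,0,0]],
    [195,[0.0057,0,-0.0082],[0,0,0]],
    [195,[0.0086,0,-0.0123],[0,0,0]],
    [195,[0.0115,0,-0.0164],[0,0,0]],
    [195,[0.0143,0,-0.0205],[0,0,0]],
  ],
)

```text
clock: 7.1
eef_pos: [0.535, 0.108, 0.0375]
orientation: [1.47, 1.764, -0.768]
ft_force: [0.1, -4.3, -0.3]
width: 0.238
```

```bash
python3 - <<'E'
from h import *
rep()
for n in("wrist","scene"): cv2.imwrite(f"pics/{n}6.png",env.read_camera(n))
a=cv2.imread("pics/wrist6.png")[:260]; b=cv2.imread("pics/scene6.png")[150:270,270:462]; b=cv2.resize(b,(640,400)) 
cv2.imwrite("pics/m6.png",cv2.resize(np.vstack([a,b]),None,fx=.9,fy=.9))
E
```

```text
clk 7.10 tip F -66.4 right -0.1 z 21.9 mm | force F -4.3 r -0.7 z -0.3 | w 0.238 turn to goal [-0.3 -0.1  0.1]
```

View pics/m6.png

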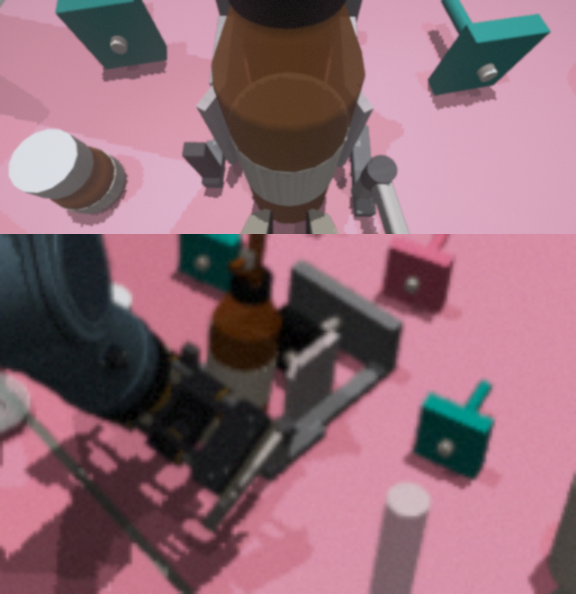

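The bottle is centred between the lips (lip tops at 204 and 368 px, fingers centred at 288). The earlier plunger ray puts the stop face near x ≈ 46–52 mm, so home should be at tip F of about −12…−6. I'll take moderate steps up to −30, then creep.

>>> carry_out(
  series=[
    [195,[0.0021,0,-0.0029],[0,0,0]],
    [195,[0.0041,0,-0.0059],[0,0,0]],
    [195,[0.0062,0,-0.0089],[0,0,0]],
    [195,[0.0083,0,-0.0118],[0,0,0]],
    [195,[0.0103,0,-0.0147],[0,0,0]],
  ],
)

```text
clock: 7.7
eef_pos: [0.5313, 0.1265, 0.0377]
orientation: [1.469, 1.766, -0.767]
ft_force: [0.5, -4.2, -0.5]
width: 0.239
```

>>> carry_out(
  series=[
    [195,[0.0011,0,-0.0016],[0,0,0]],
    [195,[0.0023,0,-0.0033],[0,0,0]],
    [195,[0.0034,0,-0.0049],[0,0,0]],
    [195,[0.0046,0,-0.0066],[0,0,0]],
    [195,[0.0057,0,-0.0082],[0,0,0]],
  ],
)

```text
clock: 8.2
eef_pos: [0.5295, 0.1365, 0.0377]
orientation: [1.47, 1.766, -0.767]
ft_force: [1.1, -4.8, -2.0]
width: 0.234
```

```bash
python3 - <<'E'
from h import *
rep()
E
```

```text
clk 8.20 tip F -37.3 right -0.4 z 22.2 mm | force F -4.9 r 0.2 z -2.0 | w 0.234 turn to goal [-0.3 -0.2  0.1]
```

>>> carry_out(
  series=[
    [195,[0.0006,0,-0.0008],[0,0,0]],
    [195,[0.0011,0,-0.0016],[0,0,0]],
    [195,[0.0017,0,-0.0025],[0,0,0]],
    [195,[0.0023,0,-0.0033],[0,0,0]],
    [195,[0.0029,0,-0.0041],[0,0,0]],
  ],
)

```text
clock: 8.7
eef_pos: [0.5286, 0.1415, 0.0377]
orientation: [1.47, 1.766, -0.767]
ft_force: [0.1, -4.3, -1.7]
width: 0.236
```

>>> carry_out(
  series=[
    [195,[0.0006,0,-0.0008],[0,0,0]],
    [195,[0.0011,0,-0.0016],[0,0,0]],
    [195,[0.0017,0,-0.0025],[0,0,0]],
    [195,[0.0023,0,-0.0033],[0,0,0]],
    [195,[0.0029,0,-0.0041],[0,0,0]],
  ],
)

```text
clock: 9.2
eef_pos: [0.5277, 0.1465, 0.0377]
orientation: [1.47, 1.766, -0.767]
ft_force: [0.8, -3.8, -0.5]
width: 0.236
```

>>> carry_out(
  series=[
    [195,[0.0003,0,-0.0005],[0,0,0]],
    [195,[0.0007,0,-0.001],[0,0,0]],
    [195,[0.001,0,-0.0015],[0,0,0]],
    [195,[0.0014,0,-0.002],[0,0,0]],
    [195,[0.0017,0,-0.0025],[0,0,0]],
  ],
)

```text
clock: 9.7
eef_pos: [0.5271, 0.1495, 0.0378]
orientation: [1.47, 1.766, -0.767]
ft_force: [0.5, -4.1, -0.9]
width: 0.236
```

```bash
python3 - <<'E'
from h import *
rep()
E
```

```text
clk 9.70 tip F -24.1 right -0.3 z 22.2 mm | force F -4.2 r -0.2 z -0.9 | w 0.236 turn to goal [-0.3 -0.2  0.1]
```

>>> carry_out(
  series=[
    [195,[0.0003,0,-0.0005],[0,0,0]],
    [195,[0.0007,0,-0.001],[0,0,0]],
    [195,[0.001,0,-0.0015],[0,0,0]],
    [195,[0.0014,0,-0.002],[0,0,0]],
    [195,[0.0017,0,-0.0025],[0,0,0]],
  ],
)

```text
clock: 10.2
eef_pos: [0.5266, 0.1525, 0.0378]
orientation: [1.47, 1.766, -0.767]
ft_force: [0.9, -4.3, -0.9]
width: 0.234
```

>>> carry_out(
  series=[
    [195,[0.0003,0,-0.0005],[0,0,0]],
    [195,[0.0007,0,-0.001],[0,0,0]],
    [195,[0.001,0,-0.0015],[0,0,0]],
    [195,[0.0014,0,-0.002],[0,0,0]],
    [195,[0.0017,0,-0.0025],[0,0,0]],
  ],
)

```text
clock: 10.7
eef_pos: [0.526, 0.1555, 0.0378]
orientation: [1.47, 1.766, -0.767]
ft_force: [1.1, -5.3, -1.8]
width: 0.237
```

>>> carry_out(
  series=[
    [195,[0.0003,0,-0.0004],[0,0,0]],
    [195,[0.0006,0,-0.0008],[0,0,0]],
    [195,[0.0008,0,-0.0012],[0,0,0]],
    [195,[0.001,0,-0.0015],[0,0,0]],
    [195,[0.0012,0,-0.0017],[0,0,0]],
  ],
)

```text
clock: 11.2
eef_pos: [0.526, 0.1567, 0.0374]
orientation: [1.469, 1.764, -0.768]
ft_force: [0.7, -7.7, -4.1]
width: 0.235
```

Resistance is rising. A short confirming press of about 0.8 mm.

>>> carry_out(
  series=[
    [195,[0.0002,0,-0.0003],[0,0,0]],
    [195,[0.0003,0,-0.0005],[0,0,0]],
    [195,[0.0004,0,-0.0006],[0,0,0]],
    [195,[0.0005,0,-0.0007],[0,0,0]],
    [195,[0.0005,0,-0.0007],[0,0,0]],
  ],
)

```text
clock: 11.7
eef_pos: [0.526, 0.1569, 0.0369]
orientation: [1.468, 1.763, -0.769]
ft_force: [0.7, -6.8, -3.6]
width: 0.237
```

```bash
python3 - <<'E'
from h import *
rep();p,R,s=pose();print(s["wrist_torque"].round(2))
E
```

```text
clk 11.70 tip F -16.7 right -0.0 z 21.4 mm | force F -6.8 r -0.5 z -3.6 | w 0.237 turn to goal [-0.3  0.   0.1]
[-1.69 -0.23  0.06]
```

>>> carry_out(
  series=[
    [195,[0.0002,0,-0.0006],[0,0,0]],
    [195,[0.0004,0,-0.001],[0,0,0]],
    [195,[0.0005,0,-0.0013],[0,0,0]],
    [195,[0.0006,0,-0.0016],[0,0,0]],
    [195,[0.0006,0,-0.0016],[0,0,0]],
  ],
)

```text
clock: 12.2
eef_pos: [0.5261, 0.1574, 0.0367]
orientation: [1.466, 1.76, -0.77]
ft_force: [0.7, -8.3, -4.9]
width: 0.236
```

```bash
python3 - <<'E'
from h import *
rep()
for n in("scene","side"): 
    im=env.read_camera(n); cv2.imwrite(f"pics/{n}7.png",im)
    c=env.calibration(n); F=np.array([np.cos(HD),np.sin(HD),0])
    q=proj(c,[O+.015*F+[0,0,.293]])[0]; x,y=q.astype(int); x0,y0=x-14,y-14
    cr=im[y0:y0+28,x0:x0+28]; hs=cv2.cvtColor(cr,cv2.COLOR_BGR2HSV); m=((hs[...,1]<60)&(hs[...,2]>150)).astype(np.uint8)
    k,l,st,ce=cv2.connectedComponentsWithStats(m)
    print(n,"pred",q.round(1),[(st[i].tolist(),(ce[i]+[x0,y0]).round(1).tolist(), ((on(c,ce[i]+[x0,y0],.290)-O)@F*1e3).round(1)) for i in range(1,k) if st[i,4]>15])
E
```

```text
clk 12.20 tip F -16.3 right 0.1 z 21.1 mm | force F -8.3 r -0.9 z -4.9 | w 0.236 turn to goal [-0.3  0.2  0.1]
scene pred [367.1 112.7] [([14, 10, 9, 5, 33], [370.9, 109.8], np.float64(32.5))]
side pred [309.3  94.1] [([16, 2, 12, 21, 164], [317.6, 91.1], np.float64(30.3))]
```

The downward force on the tool suggests friction is lifting the bottle's rear edge. I'll back off and check that the bottle stands upright.

>>> carry_out(
  series=[
    [195,[0.0004,0,0.0016],[0,0,0]],
    [195,[0.0,0,0.0033],[0,0,0]],
    [195,[-0.0012,0,0.0049],[0,0,0]],
    [195,[-0.0023,0,0.0066],[0,0,0]],
    [195,[-0.0034,0,0.0082],[0,0,0]],
  ],
)

```text
clock: 12.8
eef_pos: [0.5273, 0.1492, 0.0349]
orientation: [1.466, 1.761, -0.77]
ft_force: [1.0, 0.2, 0.1]
width: 0.235
```

```bash
python3 - <<'E'
from h import *
rep()
F=np.array([np.cos(HD),np.sin(HD),0])
t=[]
for n in("scene","side"): 
    im=env.read_camera(n); cv2.imwrite(f"pics/{n}8.png",im)
    old=cv2.imread(f"pics/{n}7.png"); c=env.calibration(n)
    q=proj(c,[O+.018*F+[0,0,.29]])[0].astype(int);b=proj(c,[O+.018*F+[0,0,.12]])[0].astype(int)
    print(n,"pred top",q,"pred z.12",b)
    x0,x1,y0,y1=q[0]-40,q[0]+40,q[1]-35,b[1]+45
    t+= [cv2.resize(i[y0:y1,x0:x1],(390,590),interpolation=cv2.INTER_CUBIC) for i in(old,im)]
    print(x0,x1,y0,y1)
    # shift of cap between the pictures
    tp=old[q[1]-20:q[1]+20,q[0]-20:q[0]+20]; print("diff", cv2.phaseCorrelate(*[np.float32(cv2.cvtColor(i[q[1]-25:q[1]+50,q[0]-25:q[0]+25],6)) for i in(old,im)]))
    d=cv2.absdiff(old,im).max(2); ys,xs=np.where(d[y0:y1,x0:x1]>40); print("changed px",len(ys), (xs.min()+x0,xs.max()+x0,ys.min()+y0,ys.max()+y0) if len(ys) else "")
cv2.imwrite("pics/m8.png",np.hstack([t[1],t[3]]))
E
```

```text
clk 12.80 tip F -24.5 right -0.2 z 19.4 mm | force F 0.0 r 1.0 z 0.1 | w 0.235 turn to goal [-0.3  0.1  0.1]
scene pred top [367 113] pred z.12 [363 169]
327 407 78 214
diff ((-0.4971217744454215, 0.7032333089652525), 0.64022138894399)
changed px 578 (np.int64(327), np.int64(374), np.int64(108), np.int64(213))
side pred top [308  94] pred z.12 [309 164]
268 348 59 209
diff ((-0.131696041393905, 0.7024380173520655), 0.8900456532796224)
changed px 580 (np.int64(268), np.int64(347), np.int64(59), np.int64(208))
```

>>> carry_out(
  series=[
    [195,[0.0014,0,-0.0015],[0,0,0]],
    [195,[0.0026,0,-0.0034],[0,0,0]],
    [195,[0.0037,0,-0.0051],[0,0,0]],
    [195,[0.0043,0,-0.006],[0,0,0]],
    [195,[0.0049,0,-0.0068],[0,0,0]],
  ],
)

```text
clock: 13.4
eef_pos: [0.5266, 0.1563, 0.0347]
orientation: [1.465, 1.759, -0.77]
ft_force: [-0.3, -6.6, 1.2]
width: 0.235
```

>>> carry_out(
  series=[
    [195,[0.0003,0,-0.0003],[0,0,0]],
    [195,[0.0006,0,-0.0006],[0,0,0]],
    [195,[0.0008,0,-0.0009],[0,0,0]],
    [195,[0.0011,0,-0.0012],[0,0,0]],
    [195,[0.0013,0,-0.0014],[0,0,0]],
  ],
)

```text
clock: 13.9
eef_pos: [0.5269, 0.1571, 0.0346]
orientation: [1.465, 1.757, -0.77]
ft_force: [-0.5, -7.1, 3.3]
width: 0.237
```

```bash
python3 - <<'E'
from h import *
rep()
F=np.array([np.cos(HD),np.sin(HD),0])
for n in("scene","side"): 
    im=cv2.imread(f"pics/{n}8.png");c=env.calibration(n);hs=cv2.cvtColor(im,cv2.COLOR_BGR2HSV).astype(int)
    for z in(.2,.22,.24,.26,.28):
        q=proj(c,[O+.018*F+[0,0,z]])[0]; r=int(round(q[1])); xs=np.arange(int(q[0])-18,int(q[0])+19)
        m=(hs[r,xs,0]<20)&(hs[r,xs,1]>90)&(hs[r,xs,2]<150); print(n,z,q.round(1),xs[m].tolist())
E
```

```text
clk 13.90 tip F -16.7 right 0.9 z 18.9 mm | force F -6.9 r -1.8 z 3.3 | w 0.237 turn to goal [-0.2  0.4 -0. ]
scene 0.2 [365.4 144.7] [362, 363, 364, 365, 366, 367]
scene 0.22 [365.9 138. ] [363, 364, 365, 366, 367]
scene 0.24 [366.5 131.1] [364, 365, 366, 367]
scene 0.26 [367.1 124.1] [364, 365, 366, 367, 368]
scene 0.28 [367.6 116.9] []
side 0.2 [309.4 133.6] []
side 0.22 [309.3 125.4] []
side 0.24 [309.2 116.9] []
side 0.26 [309.  108.3] []
side 0.28 [308.9  99.4] []
```

The stop position repeats (tip F ≈ −16.5 at 7–8 N, whether the push lifts or presses down). Retreating straight back, and checking space on the right side for the gate move.

>>> carry_out(
  series=[
    [195,[-0.0011,0,0.0016],[0,0,0]],
    [195,[-0.0023,0,0.0033],[0,0,0]],
    [195,[-0.0057,0,0.0082],[0,0,0]],
    [195,[-0.0143,0,0.0205],[0,0,0]],
    [195,[-0.0258,0,0.0369],[0,0,0]],
  ],
)

```text
clock: 14.4
eef_pos: [0.5347, 0.1124, 0.0348]
orientation: [1.464, 1.758, -0.77]
ft_force: [-0.5, -0.7, 0.1]
width: 0.235
```

>>> carry_out(
  series=[
    [195,[-0.0143,0,0.0205],[0,0,0]],
    [255,[-0.0286,0,0.041],[0,0,0]],
    [255,[-0.06,0,0.02],[0,0,0]],
    [255,[-0.09,0,0],[0,0,0]],
    [255,[-0.12,0,-0.01],[0,0,0]],
  ],
)

```text
clock: 14.9
eef_pos: [0.5456, 0.0526, 0.1406]
orientation: [1.464, 1.758, -0.77]
ft_force: [0.3, -0.6, 0.2]
width: 0.007
```

```bash
python3 - <<'E'
from h import *
rep()
F=np.array([np.cos(HD),np.sin(HD),0]);r=np.array([np.sin(HD),-np.cos(HD),0])
c=env.calibration("scene");d=env.calibration("side")
for n,cc,px in(("stand",c,(393,300)),("stand",d,(437,224)),("reagent",c,(467,262)),("reagent",d,(414,172)),("teal",c,(420,222)),("teal",d,(358,180))):
    P=on(cc,px,.008);print(n,P.round(3),"F",((P-O)@F).round(3),"r",((P-O)@r).round(3))
t=[]
for n,(x,y) in(("scene",(350,180)),("side",(315,185))):
    im=env.read_camera(n);cv2.imwrite(f"pics/{n}9.png",im);cr=im[y-75:y+70,x-48:x+49];t.append(cv2.resize(cr,(395,590),interpolation=cv2.INTER_CUBIC))
cv2.imwrite("pics/m9.png",np.hstack(t))
E
```

```text
clk 14.90 tip F -122.9 right 0.3 z 125.0 mm | force F -0.7 r 0.2 z 0.2 | w 0.007 turn to goal [-0.2  0.3  0. ]
stand [0.792 0.071 0.008] F -0.161 r 0.246
stand [0.792 0.067 0.008] F -0.164 r 0.245
reagent [0.818 0.281 0.008] F 0.041 r 0.31
reagent [0.82  0.288 0.008] F 0.048 r 0.313
teal [0.66  0.278 0.008] F 0.067 r 0.154
teal [0.659 0.28  0.008] F 0.069 r 0.153
```

View pics/m9.png

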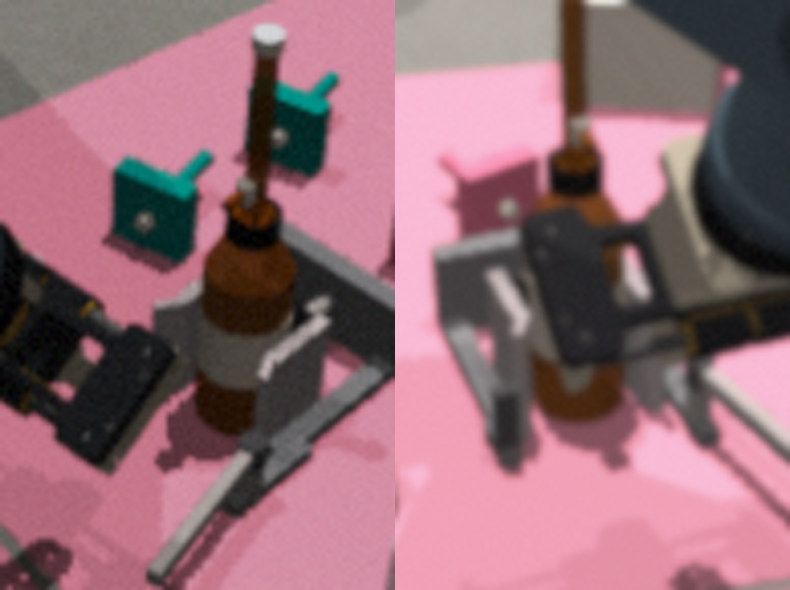

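Both crops show the bottle upright between the cheeks, burette intact, gate still open and bystanders clear. The tall tube stands at r = 0.246 m, which leaves about 30 mm of clearance. I'll cross over to the bar's outer side and go down.

>>> carry_out(
  series=[
    [255,[0.0,0.03,0.0],[0,0,0]],
    [255,[0.0,0.07,0.0],[0,0,0]],
    [255,[0.0035,0.1,-0.005],[0,0,0]],
    [255,[0.0075,0.112,-0.0106],[0,0,0]],
    [255,[0.0075,0.112,-0.0106],[0,0,0]],
  ],
)

```text
clock: 15.5
eef_pos: [0.6562, 0.0845, 0.1417]
orientation: [1.463, 1.752, -0.767]
ft_force: [-0.2, -0.3, -0.5]
width: 0.004
```

>>> carry_out(
  series=[
    [255,[0.0205,0,0.0143],[0,0,0]],
    [255,[0.041,0,0.0287],[0,0,0]],
    [255,[0.0573,0,0.0401],[0,0,0]],
    [255,[0.0696,0,0.0488],[0,0,0]],
    [255,[0.0778,0,0.0545],[0,0,0]],
  ],
)

```text
clock: 16.0
eef_pos: [0.6552, 0.0833, 0.0454]
orientation: [1.463, 1.754, -0.768]
ft_force: [0.2, -0.1, 0.0]
width: 0.004
```

```bash
python3 - <<'E'
from h import *
rep()
F=np.array([np.cos(HD),np.sin(HD),0]);r=np.array([np.sin(HD),-np.cos(HD),0])
c=env.calibration("scene")
for px,z in(((367.8,114.8),.29),((339.5,246),.05),((363,216.5),.05)):
    P=on(c,px,z)-O;print(px,"F",(P@F*1e3).round(1),"r",(P@r*1e3).round(1))
E
```

```text
clk 16.00 tip F -112.7 right 113.6 z 29.7 mm | force F -0.1 r 0.2 z 0.0 | w 0.004 turn to goal [-0.1  0.5 -0.1]
(367.8, 114.8) F 13.3 r 3.5
(339.5, 246) F -154.7 r 80.0
(363, 216.5) F -48.1 r 60.3
```

The cap gives a bottle centre at F ≈ 13 (face ≈ 41), but the early plunger ray gave 38–44 for its tip. I'll check that discrepancy before closing the gate.

```bash
python3 - <<'E'
from h import *
F=np.array([np.cos(HD),np.sin(HD),0]);r=np.array([np.sin(HD),-np.cos(HD),0])
W=lambda f,rr,z:O+f/1e3*F+rr/1e3*r+[0,0,z/1e3]
pts={"plug33":(33,0,30),"plug44":(44,0,30),"cheekLback":(50,-34,80),"cheekRback":(50,34,80),"lipL":(-17,-42,80),"lipR":(-17,42,80),"cheekRfrontbase":(0,34,0),"barTipTop":(-152,80,50)}
cs,cd=env.calibration("scene"),env.calibration("side")
for k,v in pts.items():
    a=proj(cs,[W(*v)])[0];b=proj(cd,[W(*v)])[0]; print(k,"sc1",((a-[210,140])*3.4).round(0),"si1",((b-[225,150])*3.3).round(0))
for n,(x,y),f in(("scene",(210+537/3.4,140+172/3.4),3.4),("side",(225+272/3.3,150+138/3.3),3.3)):
    g=cv2.imread(f"pics/{n}0.png");x,y=int(x),int(y);print(n,x-8,y-8);print(g[y-8:y+9,x-8:x+9].min(2))
E
```

```text
plug33 sc1 [527. 180.] si1 [275. 142.]
plug44 sc1 [536. 172.] si1 [270. 134.]
cheekLback sc1 [511.  99.] si1 [222.  83.]
cheekRback sc1 [581. 142.] si1 [309.  64.]
lipL sc1 [443. 139.] si1 [242. 135.]
lipR sc1 [531. 195.] si1 [354. 109.]
cheekRfrontbase sc1 [531. 252.] si1 [334. 188.]
barTipTop sc1 [443. 358.] si1 [487. 243.]
scene 359 182
[[ 38  13   0   2   0   0   0   1   0   4   3  10  14   5   4  10  12]
 [ 37  14   9   0   6   1   5   2   0   7   1   0  11   8   8  11  13]
 [ 38  14   1   4   5   4   3   0   3   3   0   2   0   9   1   9  27]
 [ 40   9   4   0   3   0   2  11   0   3   4   1   3   8   5  37  84]
 [ 36   3   4   2   3   0   0   2   0   6   5   0   6   6  37  81 132]
 [ 31   8   4   3   3   2   1   4   5   6   1   9  24  54  99 136 153]
 [ 31   0   4   1   4   0  15  32  42  18  12  30  77 125 146 160 160]
 [ 30   6   0   5   3  24  50  80  84  64  50  84 131 160 164 159 151]
 [ 35   9   0   1   5  32  64 107 129 100 109 139 157 162 153 133 110]
 [ 31   9   1   3   4  27  58 101 138 146 150 159 159 155 117  81  58]
 [ 35  11   1   0   0  18  48  88 141 165 161 16
[... 970 characters left out ...]
 22  10  21  46  78 107 123 122  97  58  23  12  10   9  16]
 [ 88  47  22  12  28  58  89 114 126 121 103  60  27   9   8   8  19]
 [ 73  42  21  12  26  51  82 104 110 101  83  54  26   8   7  14  14]
 [ 60  38  21  12  17  40  66  85  88  81  68  44  24  10   9   2  16]
 [ 58  39  20  11  11  27  47  63  65  61  49  34  19   3  13   8  13]
 [ 57  40  19  13   8  14  29  39  43  38  28  18  17   7   9  13  15]
 [ 59  38  22  10  13  11  14  20  22  18  13   9  12   8   9  14  18]
 [ 58  36  24  12  12  14  11  14   9  16  10   8  12  17  20  22  28]
 [ 57  39  22  13   8   9   9   9  17  19  18  25  31  33  42  45  50]
 [ 58  45  26  19  16  19  23  25  34  37  40  42  45  58  66  65  67]]
```

The two estimates differ by about 8 mm, which is the plunger's travel, so I'm not convinced the bottle is home. I'll go back and push again with the fingers closed, which are narrower and can't meet the lips, with a little more force.

>>> carry_out(
  series=[
    [255,[-0.03,0,-0.021],[0,0,0]],
    [255,[-0.06,0,-0.042],[0,0,0]],
    [255,[-0.0778,-0.01,-0.0545],[0,0,0]],
    [255,[-0.0778,-0.05,-0.0545],[0,0,0]],
    [255,[-0.0778,-0.09,-0.0545],[0,0,0]],
  ],
)

```text
clock: 16.5
eef_pos: [0.5659, 0.0674, 0.1414]
orientation: [1.461, 1.751, -0.766]
ft_force: [-0.3, 0.0, -0.2]
width: 0.008
```

>>> carry_out(
  series=[
    [255,[0,-0.022,0],[0,0,0]],
    [255,[0.01,-0.023,0.007],[0,0,0]],
    [255,[0.04,-0.023,0.028],[0,0,0]],
    [255,[0.07,-0.023,0.049],[0,0,0]],
    [255,[0.086,-0.023,0.06],[0,0,0]],
  ],
)

```text
clock: 17.0
eef_pos: [0.5436, 0.0625, 0.0336]
orientation: [1.462, 1.752, -0.768]
ft_force: [-0.5, 0.6, 0.0]
width: 0.003
```

>>> carry_out(
  series=[
    [255,[0.0115,0,-0.0164],[0,0,0]],
    [255,[0.023,0,-0.0328],[0,0,0]],
    [255,[0.0345,0,-0.0492],[0,0,0]],
    [255,[0.0402,0,-0.0573],[0,0,0]],
    [255,[0.0402,0,-0.0573],[0,0,0]],
  ],
)

```text
clock: 17.5
eef_pos: [0.5305, 0.1336, 0.0339]
orientation: [1.459, 1.753, -0.765]
ft_force: [-0.9, 0.0, -0.0]
width: 0.007
```

```bash
python3 - <<'E'
from h import *
rep()
E
```

```text
clk 17.50 tip F -40.6 right 0.2 z 18.2 mm | force F 0.2 r -0.9 z -0.0 | w 0.007 turn to goal [ 0.2  0.6 -0.1]
```

>>> carry_out(
  series=[
    [255,[0.0017,0,-0.0025],[0,0,0]],
    [255,[0.0034,0,-0.0049],[0,0,0]],
    [255,[0.0052,0,-0.0074],[0,0,0]],
    [255,[0.0069,0,-0.0098],[0,0,0]],
    [255,[0.008,0,-0.0115],[0,0,0]],
  ],
)

```text
clock: 18.0
eef_pos: [0.528, 0.1473, 0.0338]
orientation: [1.459, 1.753, -0.765]
ft_force: [-0.3, 0.7, 0.1]
width: 0.007
```

>>> carry_out(
  series=[
    [255,[0.0006,0,-0.0008],[0,0,0]],
    [255,[0.0011,0,-0.0016],[0,0,0]],
    [255,[0.0017,0,-0.0025],[0,0,0]],
    [255,[0.0023,0,-0.0033],[0,0,0]],
    [255,[0.0029,0,-0.0041],[0,0,0]],
  ],
)

```text
clock: 18.5
eef_pos: [0.527, 0.1523, 0.0336]
orientation: [1.459, 1.753, -0.765]
ft_force: [-0.4, -0.2, -1.5]
width: 0.004
```

>>> carry_out(
  series=[
    [255,[0.0003,0,-0.0005],[0,0,0]],
    [255,[0.0007,0,-0.001],[0,0,0]],
    [255,[0.001,0,-0.0015],[0,0,0]],
    [255,[0.0014,0,-0.002],[0,0,0]],
    [255,[0.0017,0,-0.0025],[0,0,0]],
  ],
)

```text
clock: 19.0
eef_pos: [0.527, 0.1542, 0.0336]
orientation: [1.458, 1.751, -0.766]
ft_force: [-0.5, -6.2, 2.1]
width: 0.008
```

```bash
python3 - <<'E'
from h import *
rep()
E
```

```text
clk 19.00 tip F -19.7 right 0.5 z 17.9 mm | force F -6.0 r -1.6 z 2.1 | w 0.008 turn to goal [ 0.2  0.7 -0.2]
```

>>> carry_out(
  series=[
    [255,[0.0003,0,-0.0007],[0,0,0]],
    [255,[0.0007,0,-0.0014],[0,0,0]],
    [255,[0.001,0,-0.002],[0,0,0]],
    [255,[0.001,0,-0.002],[0,0,0]],
    [255,[0.001,0,-0.002],[0,0,0]],
  ],
)

```text
clock: 19.5
eef_pos: [0.5273, 0.1555, 0.0338]
orientation: [1.458, 1.749, -0.766]
ft_force: [0.5, -5.0, 0.5]
width: 0.001
```

>>> carry_out(
  series=[
    [255,[0.0003,0,-0.0007],[0,0,0]],
    [255,[0.0007,0,-0.0014],[0,0,0]],
    [255,[0.001,0,-0.002],[0,0,0]],
    [255,[0.001,0,-0.002],[0,0,0]],
    [255,[0.001,0,-0.002],[0,0,0]],
  ],
)

```text
clock: 20.0
eef_pos: [0.5274, 0.1559, 0.0337]
orientation: [1.456, 1.746, -0.767]
ft_force: [-1.9, -10.6, 1.2]
width: 0.006
```

```bash
python3 - <<'E'
from h import *
rep()
E
```

```text
clk 20.00 tip F -18.2 right 1.2 z 18.0 mm | force F -10.1 r -3.8 z 1.2 | w 0.006 turn to goal [ 0.2  1.  -0.3]
```

>>> carry_out(
  series=[
    [255,[0.0003,-0.0003,-0.0007],[0,0,0]],
    [255,[0.0007,-0.0006,-0.0014],[0,0,0]],
    [255,[0.001,-0.0008,-0.002],[0,0,0]],
    [255,[0.001,-0.0008,-0.002],[0,0,0]],
    [255,[0.001,-0.0008,-0.002],[0,0,0]],
  ],
)

```text
clock: 20.5
eef_pos: [0.5273, 0.1559, 0.0338]
orientation: [1.455, 1.741, -0.768]
ft_force: [0.2, -10.7, 1.1]
width: 0.005
```

```bash
python3 - <<'E'
from h import *
rep()
F=np.array([np.cos(HD),np.sin(HD),0]);r=np.array([np.sin(HD),-np.cos(HD),0])
# displacement of bottle between picture 9 (after first push) and now, burette region
for n in("scene","side"):
    a=cv2.imread(f"pics/{n}9.png");b=env.read_camera(n);cv2.imwrite(f"pics/{n}10.png",b);c=env.calibration(n)
    q=proj(c,[O+.016*F+[0,0,.25]])[0].astype(int);g=[np.float32(cv2.cvtColor(i[q[1]-35:q[1]+25,q[0]-14:q[0]+14],6)) for i in(a,b)]
    t=cv2.matchTemplate(np.float32(cv2.cvtColor(b[q[1]-40:q[1]+30,q[0]-19:q[0]+19],6)),g[0],cv2.TM_CCOEFF_NORMED);print(n,cv2.minMaxLoc(t)[1],cv2.minMaxLoc(t)[3],"(5,5)=no shift",cv2.phaseCorrelate(*g), "px per 10mm F",(proj(c,[O+.026*F+[0,0,.25]])-proj(c,[O+.016*F+[0,0,.25]])).round(2))
E
```

```text
clk 20.50 tip F -18.2 right 1.2 z 18.0 mm | force F -10.5 r -1.7 z 1.1 | w 0.005 turn to goal [ 0.3  1.2 -0.4]
scene 0.9897449016571045 (5, 5) (5,5)=no shift ((0.33944027919914355, -0.22675847502051028), 0.9407720862494575) px per 10mm F [[ 2.82 -1.96]]
side -0.004216827917844057 (0, 10) (5,5)=no shift ((3.8507642702167484, -5.614842816933624), -0.03728662914699978) px per 10mm F [[-1.62 -1.86]]
```

Rigid now: zero motion at 10.5 N. The bottle advanced about 1.2 mm over the first push and sits against the stop. Retreating, then on to the gate.

>>> carry_out(
  series=[
    [255,[-0.0011,0,0.0016],[0,-0.3,0]],
    [255,[-0.0023,0,0.0033],[0,-0.5,0]],
    [255,[-0.0057,0,0.0082],[0,-0.8,0]],
    [255,[-0.0172,0,0.0246],[0,-1.2,0]],
    [255,[-0.0315,0,0.0451],[0,-1.2,0]],
  ],
)

```text
clock: 21.1
eef_pos: [0.5371, 0.1014, 0.0351]
orientation: [1.44, 1.727, -0.78]
ft_force: [0.5, 1.1, -0.1]
width: 0.008
```

>>> carry_out(
  series=[
    [255,[-0.0143,0,0.0205],[0,0,0]],
    [255,[-0.04,0,0.01],[0,0,0]],
    [255,[-0.07,0,-0.01],[0,0,0]],
    [255,[-0.1,0.01,-0.03],[0,0,0]],
    [255,[-0.11,0.05,-0.035],[0,0,0]],
  ],
)

```text
clock: 21.6
eef_pos: [0.5907, 0.0793, 0.151]
orientation: [1.44, 1.723, -0.78]
ft_force: [1.7, -0.8, 0.5]
width: 0.003
```

```bash
python3 - <<'E'
from h import *
rep()
F=np.array([np.cos(HD),np.sin(HD),0]);r=np.array([np.sin(HD),-np.cos(HD),0])
print(delta(O-.112*F+.112*r+[0,0,.125],goalR(HD,np.radians(35),-1)))
a=cv2.imread("pics/scene10.png");b=env.read_camera("scene");c=env.calibration("scene")
q=proj(c,[O+.016*F+[0,0,.25]])[0].astype(int);print("bottle shift px since pressed",cv2.phaseCorrelate(*[np.float32(cv2.cvtColor(i[q[1]-35:q[1]+25,q[0]-14:q[0]+14],6)) for i in(a,b)]))
E
```

```text
clk 21.60 tip F -105.4 right 49.6 z 134.9 mm | force F -1.1 r 1.5 z 0.5 | w 0.003 turn to goal [ 0.3  2.5 -0.5]
(array([ 5.4, 62.4, 12.1]), array([ 0.3,  2.5, -0.5]))
bottle shift px since pressed ((-0.007452190200684328, 0.09832797664673976), 0.9853386322657267)
```

>>> carry_out(
  series=[
    [255,[0.001,0.03,0.004],[0,1,0]],
    [255,[0.003,0.055,0.01],[0,2,0]],
    [255,[0.0054,0.0624,0.0121],[0.3,2.5,-0.5]],
    [255,[0.0254,0.0624,0.0261],[0.3,2.5,-0.5]],
    [255,[0.0454,0.0624,0.0401],[0.3,2.5,-0.5]],
  ],
)

```text
clock: 22.15
eef_pos: [0.6628, 0.0808, 0.0925]
orientation: [1.467, 1.753, -0.757]
ft_force: [-0.2, -0.7, -0.1]
width: 0.006
```

```bash
python3 - <<'E'
from h import *
rep()
F=np.array([np.cos(HD),np.sin(HD),0]);r=np.array([np.sin(HD),-np.cos(HD),0])
print(delta(O-.112*F+.112*r+[0,0,.030],goalR(HD,np.radians(35),-1)))
E
```

```text
clk 22.15 tip F -116.5 right 120.7 z 76.9 mm | force F -0.7 r -0.4 z -0.1 | w 0.006 turn to goal [ 0.2  0.2 -0.4]
(array([41. , -9. , 23.1]), array([ 0.2,  0.2, -0.4]))
```

>>> carry_out(
  series=[
    [255,[0.012,-0.003,0.007],[0,0,0]],
    [255,[0.024,-0.006,0.014],[0,0,0]],
    [255,[0.036,-0.009,0.021],[0,0,0]],
    [255,[0.041,-0.009,0.0231],[0,0,-0.4]],
    [255,[0.041,-0.009,0.0231],[0,0,-0.4]],
  ],
)

```text
clock: 22.65
eef_pos: [0.6531, 0.0839, 0.0451]
orientation: [1.461, 1.76, -0.762]
ft_force: [-1.2, -0.1, 0.6]
width: 0.007
```

>>> carry_out(
  series=[
    [255,[-0.003,-0.01,0.004],[0,0,0]],
    [255,[-0.006,-0.02,0.0085],[0,0,0]],
    [255,[-0.0069,-0.029,0.0098],[0,0,0]],
    [255,[-0.0069,-0.038,0.0098],[0,0,0]],
    [255,[-0.0069,-0.047,0.0098],[0,0,0]],
  ],
)

```text
clock: 23.15
eef_pos: [0.6089, 0.0627, 0.0455]
orientation: [1.462, 1.759, -0.761]
ft_force: [1.8, -1.0, 0.6]
width: 0.002
```

>>> carry_out(
  series=[
    [255,[0.0009,-0.006,-0.0013],[0,0,0]],
    [255,[0.0018,-0.012,-0.0026],[0,0,0]],
    [255,[0.0027,-0.018,-0.0039],[0,0,0]],
    [255,[0.0037,-0.023,-0.0053],[0,0,0]],
    [255,[0.0046,-0.028,-0.0066],[0,0,0]],
  ],
)

```text
clock: 23.65
eef_pos: [0.5795, 0.0657, 0.0455]
orientation: [1.462, 1.759, -0.761]
ft_force: [1.1, 0.2, 0.8]
width: 0.001
```

```bash
python3 - <<'E'
from h import *
rep()
E
```

```text
clk 23.65 tip F -116.1 right 36.0 z 29.9 mm | force F 0.0 r 1.1 z 0.8 | w 0.001 turn to goal [ 0.2  0.2 -0.1]
```

>>> carry_out(
  series=[
    [255,[0.0021,-0.0046,-0.0029],[0,0,0]],
    [255,[0.0041,-0.0092,-0.0059],[0,0,0]],
    [255,[0.0062,-0.0138,-0.0088],[0,0,0]],
    [255,[0.0082,-0.0184,-0.0118],[0,0,0]],
    [255,[0.0103,-0.023,-0.0147],[0,0,0]],
  ],
)

```text
clock: 24.15
eef_pos: [0.5532, 0.0795, 0.0454]
orientation: [1.462, 1.759, -0.761]
ft_force: [2.1, 0.4, -0.3]
width: 0.004
```

>>> carry_out(
  series=[
    [255,[0.0028,-0.0034,-0.0039],[0,0,0]],
    [255,[0.0055,-0.0068,-0.0079],[0,0,0]],
    [255,[0.0083,-0.0102,-0.0118],[0,0,0]],
    [255,[0.011,-0.0136,-0.0158],[0,0,0]],
    [255,[0.0138,-0.017,-0.0197],[0,0,0]],
  ],
)

```text
clock: 24.65
eef_pos: [0.5321, 0.1004, 0.0453]
orientation: [1.462, 1.758, -0.761]
ft_force: [1.8, -0.6, -0.2]
width: 0.004
```

>>> carry_out(
  series=[
    [255,[0.0021,-0.001,-0.0029],[0,0,0]],
    [255,[0.0041,-0.002,-0.0059],[0,0,0]],
    [255,[0.0062,-0.003,-0.0088],[0,0,0]],
    [255,[0.0079,-0.004,-0.0113],[0,0,0]],
    [255,[0.0092,-0.005,-0.0131],[0,0,0]],
  ],
)

```text
clock: 25.15
eef_pos: [0.5244, 0.1155, 0.0452]
orientation: [1.463, 1.758, -0.76]
ft_force: [1.0, -0.8, -0.7]
width: 0.004
```

```bash
python3 - <<'E'
from h import *
rep()
E
```

```text
clk 25.15 tip F -57.2 right -9.1 z 29.6 mm | force F -0.9 r 0.8 z -0.7 | w 0.004 turn to goal [ 0.2  0.2 -0.1]
```

>>> carry_out(
  series=[
    [255,[0.0006,0,-0.0008],[0,0,0]],
    [255,[0.0011,0,-0.0016],[0,0,0]],
    [255,[0.0017,0,-0.0025],[0,0,0]],
    [255,[0.0023,0,-0.0033],[0,0,0]],
    [255,[0.0029,0,-0.0041],[0,0,0]],
  ],
)

```text
clock: 25.65
eef_pos: [0.5233, 0.1205, 0.0451]
orientation: [1.462, 1.758, -0.761]
ft_force: [-0.3, -2.4, -0.5]
width: 0.004
```

>>> carry_out(
  series=[
    [255,[0.0003,0,-0.0005],[0,0,0]],
    [255,[0.0007,0,-0.001],[0,0,0]],
    [255,[0.001,0,-0.0015],[0,0,0]],
    [255,[0.0014,0,-0.002],[0,0,0]],
    [255,[0.0017,0,-0.0025],[0,0,0]],
  ],
)

```text
clock: 26.15
eef_pos: [0.523, 0.1226, 0.0449]
orientation: [1.461, 1.757, -0.761]
ft_force: [0.1, -7.0, 1.3]
width: 0.008
```

>>> carry_out(
  series=[
    [255,[0.0003,0,-0.0005],[0,0,0]],
    [255,[0.0007,0,-0.001],[0,0,0]],
    [255,[0.001,0,-0.0015],[0,0,0]],
    [255,[0.0012,0,-0.0017],[0,0,0]],
    [255,[0.0012,0,-0.0017],[0,0,0]],
  ],
)

```text
clock: 26.65
eef_pos: [0.5232, 0.1231, 0.0447]
orientation: [1.46, 1.754, -0.762]
ft_force: [-1.7, -9.5, 0.0]
width: 0.007
```

```bash
python3 - <<'E'
from h import *
rep()
E
```

```text
clk 26.65 tip F -49.5 right -8.9 z 29.0 mm | force F -9.0 r -3.4 z 0.0 | w 0.007 turn to goal [ 0.3  0.5 -0.2]
```

The bar stops hard at tip F = −49.5. With the ~6.5 mm fingertip offset that puts its face at −43, which is where it belongs when shut. Retreating and checking numerically, since my picture views are used up.

>>> carry_out(
  series=[
    [255,[-0.0011,0,0.0016],[0,0,0]],
    [255,[-0.0034,0,0.0049],[0,0,0]],
    [255,[-0.0115,0,0.0164],[0,0,0]],
    [255,[-0.0287,0,0.041],[0,0,0]],
    [255,[-0.055,0,0.07],[0,0,0]],
  ],
)

```text
clock: 27.15
eef_pos: [0.5388, 0.0358, 0.0501]
orientation: [1.458, 1.757, -0.761]
ft_force: [1.1, 0.3, -0.9]
width: 0.004
```

>>> carry_out(
  series=[
    [255,[-0.03,0,0.03],[0,0,0]],
    [255,[-0.06,0,0.05],[0,0,0]],
    [255,[-0.1,0,0.06],[0,0,0]],
    [255,[-0.13,0,0.06],[0,0,0]],
    [255,[-0.13,0,0.06],[0,0,0]],
  ],
)

```text
clock: 27.65
eef_pos: [0.5637, -0.0896, 0.1258]
orientation: [1.46, 1.748, -0.761]
ft_force: [0.1, 0.7, 0.4]
width: 0.007
```

```bash
python3 - <<'E'
from h import *
rep()
F=np.array([np.cos(HD),np.sin(HD),0]);r=np.array([np.sin(HD),-np.cos(HD),0])
c=env.calibration("scene");b=env.read_camera("scene");a=cv2.imread("pics/scene10.png");z=cv2.imread("pics/scene0.png")
cv2.imwrite("pics/scene11.png",b)
q=proj(c,[O+.016*F+[0,0,.25]])[0].astype(int);print("bottle shift px",cv2.phaseCorrelate(*[np.float32(cv2.cvtColor(i[q[1]-35:q[1]+25,q[0]-14:q[0]+14],6)) for i in(a,b)]))
# grey-level samples along the bar (top face) shut line, before/after; offsets across in F
for df in(-60,-52,-44,-38,-30):
    pts=proj(c,[O+df/1e3*F+rr/1e3*r+[0,0,.05] for rr in(45,30,15,0,-15,-30,-45,-55)]).round().astype(int)
    print(df,"before",[z[y,x].tolist() for x,y in pts[::2]],"after",[b[y,x].tolist() for x,y in pts[::2]])
# bystanders
for n,p in(("jar",(.379,.126,.03)),("crucible",(.393,-.118,.02)),("beaker",(.676,-.102,.03)),("dish",(.391,-.008,.01))):
    x,y=proj(c,[p])[0].astype(int);print(n,cv2.phaseCorrelate(*[np.float32(cv2.cvtColor(i[y-18:y+18,x-18:x+18],6)) for i in(z,b)]))
E
```

```text
clk 27.65 tip F -266.1 right -7.7 z 110.1 mm | force F 0.7 r 0.2 z 0.4 | w 0.007 turn to goal [ 0.3  0.7 -0.4]
bottle shift px ((-0.028577247648540194, -0.029265965069907196), 0.9445880312389797)
-60 before [[148, 127, 195], [147, 125, 194], [60, 52, 92], [145, 123, 191]] after [[84, 71, 128], [59, 51, 87], [70, 58, 104], [145, 122, 205]]
-52 before [[144, 125, 192], [145, 124, 193], [52, 47, 71], [52, 45, 71]] after [[56, 51, 73], [49, 45, 63], [52, 51, 69], [60, 53, 85]]
-44 before [[144, 123, 189], [143, 124, 192], [49, 47, 53], [8, 14, 10]] after [[128, 131, 140], [100, 101, 111], [87, 89, 95], [83, 86, 89]]
-38 before [[115, 101, 150], [147, 125, 194], [45, 47, 50], [15, 14, 18]] after [[110, 114, 121], [142, 149, 157], [128, 133, 140], [131, 136, 142]]
-30 before [[134, 117, 179], [126, 108, 182], [47, 45, 48], [76, 66, 106]] after [[15, 26, 44], [4, 21, 41], [59, 57, 61], [82, 70, 115]]
jar ((0.08177417314358237, 0.14525908732287363), 0.885281397604648)
crucible ((-17.494468864402123, 15.717892018262434), 0.15266355320259375)
beaker ((0.002405053158511805, 0.1040563908322838), 0.8199435807304618)
dish ((0.47327257874647444, -0.6940476579484667), 0.37701972178470944)
```

```bash
python3 - <<'E'
from h import *
c=env.calibration("side");z=cv2.imread("pics/side0.png");b=env.read_camera("side")
for n,p in(("crucible",(.393,-.12,.02)),("dish",(.391,-.008,.01))):
    x,y=proj(c,[p])[0].astype(int);t=cv2.matchTemplate(b[y-26:y+26,x-26:x+26],z[y-18:y+18,x-18:x+18],cv2.TM_CCOEFF_NORMED);print(n,cv2.minMaxLoc(t)[1],cv2.minMaxLoc(t)[3],"(8,8)=unmoved")
print(env.close_job())
E
```

```text
crucible 0.5587753653526306 (9, 7) (8,8)=unmoved
dish 0.9621633887290955 (8, 8) (8,8)=unmoved
the job is handed in; nothing more can be done
None
```

I slid the amber bottle into the dock until it stopped hard, then swung the steel bar shut and handed the job in at about 28 s. The plunger itself was hidden behind the bottle, so the evidence that the bottle is home is indirect.

**Bottle:** I pushed it low down, with the tips about 18–22 mm up and 4–6 N while sliding. After a first stop I wasn't convinced, so I pushed again. It went about 1.2 mm further, then did not move at all at about 10.5 N, the highest force I read. It stood upright in the last picture I viewed, and didn't move measurably while the bar closed. I saw no sign that the burette was touched.

**Gate:** The bar stopped hard where the drawing puts it when shut. After the arm withdrew, the scene picture showed bar metal all along the shut line across the mouth.

**Other glassware:** The jar, beaker and dish have not moved. The crucible was partly shaded or hidden by the arm; its match was weak (0.56), with a shift of at most 1 pixel.

**Disagreement:** An early rough sighting of the plunger put the stop face at about x = 46–52 mm. The contact measurements put it at about 44 mm. I trusted the repeated rigid stop.

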